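Lengthen the prop staff's leg by one hole

TASK

The foot leg of a prop staff is clamped in the cradle on the bench. Make it exactly one hole longer: squeeze its two snap buttons in flush, draw the foot tube outwards until both buttons snap fully out in the very next hole, then keep a light outward tug on the tube for a moment to prove that it has locked, never forcing it against the buttons, and let go. Leave everything else on the bench where it is.

Things in the scene. Friction and masses are not known exactly. Their poses are not given: they have to be found in the camera images.
- cradle: Wooden cradle fixed to the bench: board 100 x 570 x 18 mm, two clamp blocks, a V rest. Origin on the bench top straight below the two snap buttons. y points along the leg towards the black rubber foot (the outward, lengthening direction), x across the leg to the far side, z up. The leg is level, its axis 100 mm above the bench over x = 0. Place and yaw differ each time.
- clamp (a point): On the leg's axis at the nearer clamp block, y = -165 mm in the cradle's frame (block 34 mm along y, 74 mm wide, 149 mm high with its black knobs; a second one at y = -290 mm). The clamps hold the black inner shaft, 23 mm, which carries the buttons and takes any side load.
- foot_tube (a joint): Aluminium foot tube, 28 mm outside, 2 mm wall, sliding on the inner shaft without turning. Value in m: 0 with the buttons in the present hole, growing outwards. Holes 11 mm wide, 30 mm apart on both sides: the next one at 0.030, another at 0.060. About 1 mm of play each way in a hole. Slides with about 5 N of friction; drawing it off a hole with the buttons held flush takes 20 to 28 N in all.
- tube_mouth (a point): On the axis at the tube's inner end (black bush, 33 mm), at y = -90 mm while the joint is 0. The next hole lies 60 mm outwards of it, between it and the buttons. The tube moves with what grips it, so fingers set over the buttons travel away from them and leave the next hole free.
- foot_end (a point): On the axis at the end face of the rubber foot (48 mm across), y = 288 mm while the joint is 0. The V rest under the tube at y = 175 mm (30 mm long, 104 mm high) is part of the cradle.
- button_far (a joint): Brass snap button on the far (+x) side, 9 mm across, tapered crown. Value in m: 0 fully out (tip 6 mm proud of the tube, 20 mm from the leg's axis), 0.006 flush, about 0.008 under the tube's wall, 0.0105 at its stop. Spring 2.9 N out, 4.3 N flush. Flush is enough: drawing the tube then pushes it under the wall by its taper. It stays in place while the tube moves.
- button_near (a joint): The same button on the near (-x) side, same values. Both go in together, squeezed between two fingers across the leg: 40 mm over the tips, 28 mm when flush; 40 N of grip is plenty. Out in a hole they lock the tube: more than 18 N on either button (about 40 N of pull in all) harms them; a steady pull of 15 to 20 N is a good proof tug.
- button_far_tip (a point): Middle of the far button's tip (moves in with it).
- button_near_tip (a point): Middle of the near button's tip (moves in with it).
- spare_foot: Bystander: loose black rubber foot, 48 mm across, 56 mm high. Origin under its centre.
- paint_jar: Bystander: paint jar, 60 mm across, 62 mm high. Origin under its centre.
- glue_bottle: Bystander: small green glue bottle with a red cap, 48 mm across, 115 mm high. Origin under its centre.
- tape_roll: Bystander: roll of yellow tape lying flat, 90 mm across, 24 mm high. Origin under its centre.
- screwdriver: Bystander: screwdriver with a green handle, 190 mm long, lying along its x axis.
- hose_collar: Bystander: dark steel collar lying flat, 48 mm across, 16 mm high. Origin under its centre.
- brush: Bystander: paint brush with a wooden handle, 200 mm long, lying along its x axis.

How it is judged (in metres and radians):
On the way, in this order (a step that is already met when the one before it is completed fails the run):
1. both buttons are squeezed in and the tube is drawn off its hole, the buttons riding under its wall (value of joint each of button_far, button_near above 0.006 m and value of joint foot_tube between 0.009 and 0.026 m), for 0.05 s.
2. both buttons are fully out in the next hole, and the tube is tugged so that it bears on a button with more than 4 N for 0.3 s (value of joint foot_tube between 0.0275 and 0.0325 m and value of joint each of button_far, button_near below 0.0015 m and contact force between any of button_far, button_near and foot_tube above 4 N), for 0.3 s.
At the end, for the whole second after the job is handed in: The foot tube is one hole further out (30 mm, within 2.5 mm), both buttons fully out in that hole (within 1.5 mm), everything at rest and released (value of joint foot_tube between 0.0275 and 0.0325 m and value of joint each of button_far, button_near below 0.0015 m and velocity of joint foot_tube between -0.005 and 0.005 m/s); the robot touches nothing.
It fails at once if the tube is forced against a button (more than 18 N on either button) (contact force between any of button_far, button_near and foot_tube above 18 N).
It fails at once if the tube is drawn past the next hole (beyond 35 mm) or pushed in (value of joint foot_tube above 0.035 m or value of joint foot_tube below -0.006 m).
It fails at once if a bystander is moved by more than 15 mm (distance of any of spare_foot, paint_jar, glue_bottle, tape_roll, screwdriver, hose_collar, brush from where it was at the start of the episode above 0.015 m).
It also fails if it takes over 42 s, if anything falls off the work surface, if the arm or the gripper's body presses on something with over 40 N, if the wrist force passes 120 N, or if a joint passes its speed limit or range.

ROBOT

A 6-joint arm with a two-finger parallel gripper is mounted at the origin on the work surface. World frame = base frame: x ahead of the robot, y to its left, z up, the work surface at z = 0. Lengths are in m, angles in degrees, forces in N, time in s.
With the tool pointing down it reaches from about 0.35 to 0.875 m from the base axis. Payload 4.2 kg.
Tool frame: the origin (TCP) lies midway between the tips of the shut fingers; the grasp point (between the pads) lies 19 mm behind it; x points along the fingers, y is the direction in which the jaws open and shut, and the axes are right-handed (so a half turn about x gives the same grasp; the last joint's range is limited). The gripper opens to 87 mm and grips with 3 to 60 N. Pads are 19 mm wide; open, the fingers measure 117 mm over their backs; the gripper's body (75 mm by 190 mm) begins 51 mm behind the grasp point.
Start: joints at [80.707, 22.042, 0.453, 0, -68.411, -14.817], TCP at [0.255, 0.57, 0.223] pointing down, gripper open.
Joint ranges: [-179.83, 179.83], [-69.29, 118.12], [-61.27, 80.66], [-181.25, 117.63], [-171.15, -9.14], [-177.46, 177.46]. Speed limits (degrees/s): [159.86, 159.86, 180, 180, 180, 180].

INTERFACE

Orientations are given as a 3x3 rotation matrix whose columns are the frame's x, y, z axes.
In Python, from station import r gives the robot as it stands.
- The arm moves only by the tool play_rows, never from a script. Its argument "plan" is a list that holds one entry, the list of rows, each a list of 6 numbers: the shift along the tool's x, y, z in cm, then the turn, a rotation vector about the tool's x, y, z in units of 10 degrees (1.0 is 10 degrees). A call has 1 to 5 rows; each row is the pose to reach, as a shift and turn from the pose commanded when the call began, along the tool's axes at that moment; what a row does not reach only later rows make up. A row lasts 1/8 s, in which the tool goes at most 62.5 mm and 10.7 degrees, less where a joint would pass 70% of its speed; a pose out of reach is approached as far as the arm can. A call with a gripper value outside its range is refused whole. "hand" is the opening, from 0 (shut) to 1 (fully open), set as the call begins (left out, the last holds). The fingers move at their own pace and stop on an object; the grip force is fixed at half the most. Time passes only in rows, so rows that repeat a pose let the fingers close. It gives the time, the measured TCP pose, the force and the opening at its end, in the units of the state.
- r.sense(): the state, without advancing time (a new reading comes with each control period).
- r.capture(name): name is "scene" or "top" or "wrist"; returns (picture, depth): 400x640x3 uint8, blue, green, red; 400x640 float32, m along the optical axis (not along the pixel's ray), 0 where there is no reading.
- r.get_calibration(name): a dict with "vfov" (degrees; the focal length in pixels is half the picture's height over the tangent of half this angle, whatever the lens; pixels are square), "cx", "cy" (the principal point, pixels), "distortion" ([k1, k2, p1, p2, k3] as OpenCV has them; the pictures are not rectified), "rvec" (rotation vector, rad) and "tvec" (3), from world to camera coordinates, as OpenCV has them. Camera axes: x right, y down, z forward; pixel columns grow to the right and rows downward; lengths in m; the calibration is good to about 2 mm. A picture is of the moment at which its call begins: read the wrist's pose just before it. get_calibration takes no time and is no camera call; for the wrist camera it gives the pose at the moment of the call.
- r.finish_job(): hands the job in, once; it reports no verdict.
The state is a dict: "time_s": time; "joints": joint angles; "joint_velocities": joint speeds; "effort": joint torques, N m; "tcp_pos": TCP position; "ee_rot": TCP orientation; "wrist_force": force on the tool from outside, world axes, zero at the start; "moment": the same for the moment, N m; "gripper_width": opening from 0.0 (shut) to 1.0 (fully open).
Only numpy, scipy, OpenCV 4.12 (cv2) and the standard library are available. Lean on these libraries where they do the work, as an engineer would, in place of code of your own. Each camera call takes 0.05 s, during which the arm holds its last target.

## Working session

There is one attempt and no reset: what is moved stays moved. The work goes in short steps, Python scripts to look and compute and a tool call to move; the robot and the scene stay as the last step left them, time stands still between calls to the robot, and variables do not carry over. Pictures are saved under pics/ and viewed, and the job is handed in when it is done.

Besides the shell and the picture viewer there is one more tool, called after "Request:" by a JSON object that holds its "op" and its "data". play_rows: Moves the arm, as the interface text tells. Its arguments: {"type":"object","properties":{"plan":{"type":"array","items":{"type":"array","items":{"type":"array","items":{"type":"number"}}}},"hand":{"type":"number"}},"required":["plan"]}

```bash
ls; mkdir -p pics
python3 - <<'E'
from station import r
import cv2
s=r.sense()
for k in s: print(k,s[k])
for n in ["scene","top","wrist"]:
    c=r.get_calibration(n); print(n,c)
    p,d=r.capture(n)
    cv2.imwrite(f"pics/{n}0.png",p)
    import numpy as np
    np.savez(f"pics/{n}0.npz",p=p,d=d,c=np.array([c],dtype=object))
E
```

```text
pics
time_s 0.0
joints [ 8.07075415e+01  2.20919680e+01  3.79330909e-01 -3.02203432e-02
 -6.84118628e+01 -1.48165410e+01]
joint_velocities [-0.0129062  -0.01115889 -0.01947483  0.05973379 -0.04091415 -0.00496547]
effort [-9.19236882e-04 -3.90663207e+01  1.87402046e+01  4.22001645e+00
  1.08812356e-02 -2.03806576e-04]
tcp_pos [0.25502547 0.5699316  0.22144065]
ee_rot [[-8.34873732e-04 -4.08650520e-01 -9.12690559e-01]
 [-2.06517562e-03 -9.12688226e-01  4.08651364e-01]
 [-9.99997519e-01  2.22603858e-03 -8.19556665e-05]]
wrist_force [ 0.14480647 -0.00384579 -0.52203796]
moment [ 0.04695861 -0.04917928 -0.05424344]
gripper_width 1.0007872720623767
scene {'vfov': 51.8794706154139, 'cx': 317.9901909526454, 'cy': 194.34120521882963, 'distortion': array([-0.0336164,  0.       ,  0.       ,  0.       ,  0.       ]), 'rvec': array([ 1.75412758,  1.79861641, -0.71436882]), 'tvec': array([ 0.02620497, -0.33297559,  1.41453201])}
top {'vfov': 45.93443936288478, 'cx': 315.2456721366012, 'cy': 196.8290660806239, 'distortion': array([-0.05505099,  0.        ,  0.        ,  0.        ,  0.        ]), 'rvec': array([ 2.12393092, -2.186541  ,  0.14920866]), 'tvec': array([-0.01564172,  0.56045931,  1.41415163])}
wrist {'vfov': 60.835417161976416, 'cx': 318.8254859485668, 'cy': 200.01060296400985, 'distortion': array([-0.01861644,  0.        ,  0.        ,  0.        ,  0.        ]), 'rvec': array([-1.61592804,  2.491914  ,  0.34677522]), 'tvec': array([ 0.62327402, -0.03195218,  0.38995511])}
```

View pics/scene0.png

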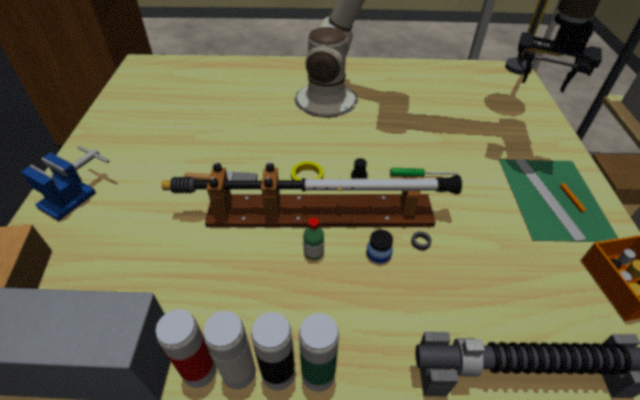

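View pics/top0.png

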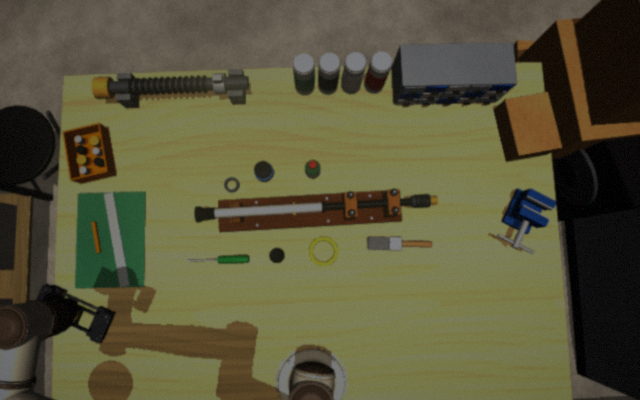

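View pics/wrist0.png

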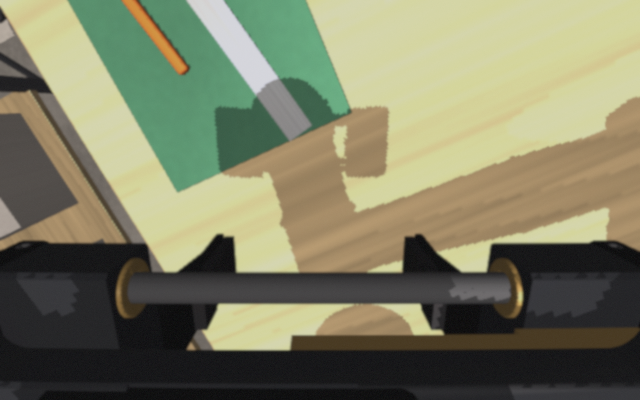

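The top view shows the leg from the black foot (about 195–215, 214) along the white tube (215–322, 210), then the black shaft to the clamps at (350, 204) and (393, 202). Cradle +y therefore points to image left, which is roughly world +y. Next I'll measure it.

```bash
cat > h.py <<'E'
import numpy as np, cv2
def K(c,h=400):
    f=h/2/np.tan(np.radians(c['vfov']/2)); return np.array([[f,0,c['cx']],[0,f,c['cy']],[0,0,1.]])
def rays(c,uv):
    n=cv2.undistortPoints(np.array(uv,float).reshape(-1,1,2),K(c),c['distortion'],None,None,).reshape(-1,2)
    R=cv2.Rodrigues(c['rvec'])[0]; o=-R.T@c['tvec']
    return o,np.c_[n,np.ones(len(n))]@R
def onplane(c,uv,z):
    o,d=rays(c,uv); return o+d*((z-o[2])/d[:,2])[:,None]
def proj(c,P):
    return cv2.projectPoints(np.array(P,float).reshape(-1,1,3),c['rvec'],c['tvec'],K(c),c['distortion'])[0].reshape(-1,2)
E
python3 - <<'E'
import numpy as np,cv2
from h import *
for n in ["top","scene"]:
    f=np.load(f"pics/{n}0.npz",allow_pickle=True); p=f['p'];c=f['c'][0];d=f['d']
    hsv=cv2.cvtColor(p,cv2.COLOR_BGR2HSV)
    m=((hsv[...,1]<50)&(hsv[...,2]>120)).astype(np.uint8)
    nl,l,st,ce=cv2.connectedComponentsWithStats(m)
    for i in range(1,nl):
        if st[i,4]>150:
            ys,xs=np.where(l==i); rc=cv2.minAreaRect(np.c_[xs,ys].astype(np.float32))
            print(n,st[i],ce[i],rc)
    if n=="top":
        big=cv2.resize(p[160:270,170:450],None,fx=2.8,fy=2.8,interpolation=cv2.INTER_CUBIC)
    else: big=cv2.resize(p[150:270,150:480],None,fx=2.4,fy=2.4,interpolation=cv2.INTER_CUBIC)
    cv2.imwrite(f"pics/{n}0z.png",big)
E
```

```text
top [347  53  18  17 236] [355.27118644  61.11864407] ((355.5, 61.0), (16.0, 17.0), 90.0)
top [373  52  18  18 235] [381.39148936  60.4212766 ] ((381.2000427246094, 60.600013732910156), (16.994115829467773, 16.099689483642578), 26.56505012512207)
top [295  54  18  17 231] [303.22943723  62.42857143] ((303.0000305175781, 62.50001525878906), (16.26345443725586, 16.26345443725586), 45.0)
top [321  54  18  17 234] [329.1965812   61.75641026] ((329.5, 62.0), (16.0, 17.0), 90.0)
top [106 194  18  72 382] [114.90052356 233.4895288 ] ((114.1497802734375, 229.99879455566406), (72.00572967529297, 7.436980247497559), 80.07376098632812)
top [215 204 106  12 557] [268.17594255 209.68043088] ((267.579345703125, 209.84828186035156), (5.872202396392822, 105.22986602783203), 86.633544921875)
scene [ 144   19   53   36 1015] [164.33300493  36.31428571] ((169.99998474121094, 36.49999237060547), (51.99999237060547, 34.99999237060547), 0.0)
scene [ 195   18  138   38 1757] [269.28742174  29.16562322] ((263.59735107421875, 37.34004592895508), (36.62824630737305, 137.16427612304688), 89.04515838623047)
sce
[... 1209 characters left out ...]
6865] [ 87.09264385 328.31158048] ((81.7718734741211, 326.3988342285156), (137.51109313964844, 73.99031066894531), 2.4195094108581543)
scene [ 156  309   39   36 1051] [174.74881066 326.2112274 ] ((174.50001525878906, 326.0000305175781), (31.819805145263672, 40.305084228515625), 45.0)
scene [ 203  310   39   36 1088] [222.18382353 327.69117647] ((222.0, 327.5), (35.0, 38.0), 90.0)
scene [ 251  311   40   37 1094] [270.24771481 328.99085923] ((270.25, 328.75), (35.35533905029297, 37.47665786743164), 45.0)
scene [ 299  313   40   36 1107] [318.52574526 330.38121048] ((318.5, 330.5), (35.0, 39.0), 90.0)
scene [466 338  18  12 186] [474.34946237 343.81182796] ((474.5, 343.5), (11.0, 17.0), 90.0)
```

View pics/top0z.png

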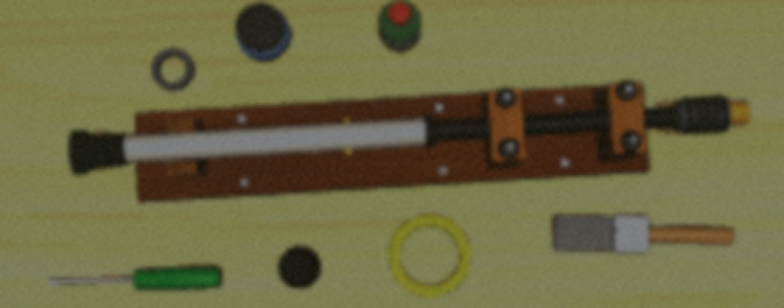

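View pics/scene0z.png

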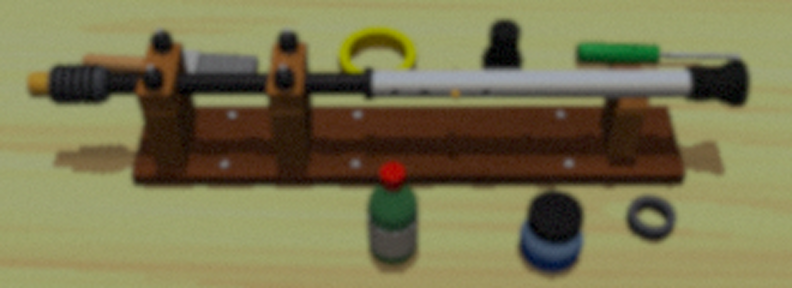

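The top view shows the brass buttons at about (294, 203.6) and (294.6, 213.6). The glue bottle, with its red cap, stands on the far side near the button plane. Next I'll compute the cradle frame and cross-check it against the scene view.

Run:
```python
import numpy as np,cv2
from h import *
F={n:np.load(f"pics/{n}0.npz",allow_pickle=True) for n in ["top","scene"]}
p=F['top']['p'];c=F['top']['c'][0];d=F['top']['d']
hsv=cv2.cvtColor(p,cv2.COLOR_BGR2HSV)
# tube mask, centre per column
pts=[]
for x in range(222,318,2):
    col=p[195:225,x].astype(float).min(axis=1)  # min of bgr: white high
    w=np.clip(col-80,0,None); 
    if w.sum()>0: pts.append((x,195+(w*np.arange(30)).sum()/w.sum()))
P=onplane(c,pts,0.102)
v=cv2.fitLine(P[:,:2].astype(np.float32),cv2.DIST_HUBER,0,1e-4,1e-4).ravel()
yd=v[:2]*np.sign(v[1]); q=v[2:]
print("y dir",yd,np.degrees(np.arctan2(-yd[0],yd[1])),"resid mm",1e3*np.std((P[:,:2]-q)@np.array([yd[1],-yd[0]])))
xd=np.array([yd[1],-yd[0]])
m=cv2.inRange(hsv,(14,110,60),(30,255,255))
# brass buttons
for roi in [(200,207,288,300),(210,218,288,300)]:
    sub=p[roi[0]:roi[1],roi[2]:roi[3]].astype(float); s=sub[...,2]-sub[...,0]
    print(s.astype(int))
ends=onplane(c,[(195,214.5),(322,207.5),(293.9,203.6),(294.6,213.6)],0.1)
for e in ends: print(e, "along",(e[:2]-q)@yd,"across",(e[:2]-q)@xd)
# depth of tube
o,_=rays(c,[(0,0)])
for x,y in [(240,211),(290,209),(310,208)]:
    z=d[y-1:y+2,x-2:x+3]; R=cv2.Rodrigues(c['rvec'])[0]
    n=cv2.undistortPoints(np.array([[[x,y]]],float),K(c),c['distortion']).ravel()
    print("tube top pt",R.T@(np.r_[n,1]*np.median(z)-c['tvec']))
# scene brass button
cs=F['scene']['c'][0]; ps=F['scene']['p'].astype(float)
s=ps[...,2]-ps[...,0]
print(s[180:196,330:350].astype(int))
```

```text
y dir [-0.03081008  0.99952525] 1.7655672 resid mm 0.28391037309701284
[[47 46 45 45 46 45 45 44 46 45 45 42]
 [43 42 47 43 49 52 48 45 44 42 42 48]
 [48 42 43 40 52 65 66 49 41 40 42 37]
 [34 32 32 35 44 59 54 38 30 29 28 27]
 [22 21 19 21 23 30 30 20 16 15 19 13]
 [14 14 12 13 10 14 11 10 11  7  9  9]
 [ 7  9  5  6  2  3  2  0  1  2  5  2]]
[[ 0  1 -1 -1  1  2  5  2  2  3  5  5]
 [ 6  8  9 11 11 10 14 12 10 13 14 14]
 [14 12 15 16 20 28 34 26 19 16 18 18]
 [21 23 22 23 33 52 61 52 35 29 30 33]
 [34 35 38 39 49 62 72 67 45 39 45 45]
 [41 44 46 43 46 53 64 57 46 48 44 46]
 [45 45 45 47 46 47 47 51 45 48 45 47]
 [47 46 47 48 43 49 45 44 47 45 51 46]]
[0.5092731  0.32283642 0.1       ] along 0.22676320170985548 across -0.0013748761789666695
[ 0.51927829 -0.05030796  0.1       ] along -0.14651228951157602 across -0.0028710458480309775
[0.53316786 0.03179229 0.1       ] along -0.06487894626860183 across 0.013541444362474474
[0.50363744 0.03043474 0.1       ] along -0.06532602337271308 across -0.016016774012568638
tube top pt [0.51434083 0.18816295 0.11414209]
tube top pt [0.51618191 0.04
[... 729 characters left out ...]
   6   6
    8   6]
 [  4   6   3   4   2   6  11  30  61  80  78  48  18   5   2   8   7   5
    7   2]
 [  9  10   7  10  13  11  18  33  66  88  78  53  23  13   9  13  10  11
   10  11]
 [ 28  29  29  30  27  28  28  38  53  66  63  44  33  26  28  31  27  30
   27  27]
 [ 42  42  44  45  44  43  44  46  48  51  51  46  44  43  45  43  45  45
   44  42]
 [ 50  51  51  52  52  49  51  51  51  53  50  53  49  51  51  51  50  52
   49  50]
 [ 51  51  51  48  51  50  52  53  50  52  53  53  51  53  50  51  52  52
   49  53]
 [ 49  50  52  48  51  50  49  48  51  50  49  49  49  49  51  49  50  50
   50  49]
 [ 53  51  53  49  50  54  51  52  54  58  53  53  56  57  52  54  52  49
   50  52]]
```

```bash
cat >> h.py <<'E'
from scipy.spatial.transform import Rotation as Ro
YD=np.array([-0.0308,0.9995,0]); XD=np.array([0.9995,0.0308,0])
RT=np.c_[[0,0,-1.],-XD,np.cross([0,0,-1.],-XD)]
def delta(s,pos,R=RT):
    R0=np.array(s['ee_rot']); d=R0.T@(np.array(pos)-s['tcp_pos'])*100
    rv=Ro.from_matrix(R0.T@R).as_rotvec(degrees=True)/10
    return np.round(d,2),np.round(rv,3)
def show(s):
    print("t",round(s['time_s'],2),"tcp",np.round(s['tcp_pos'],4),"F",np.round(s['wrist_force'],1),"w",round(s['gripper_width'],3),
     "Fy",round(float(np.dot(s['wrist_force'],YD)),1))
E
python3 - <<'E'
from station import r
from h import *
s=r.sense(); show(s); print(RT, s['ee_rot'])
print(delta(s,[0.5184,0.034,0.22]))
print(delta(s,[0.5184,0.034-0.0,0.26]))
# where things project in wrist cam at hover: cam relative to tool
c=r.get_calibration('wrist'); R=cv2.Rodrigues(c['rvec'])[0]; o=-R.T@c['tvec']; E=s['ee_rot']
print("cam in tool",E.T@(o-s['tcp_pos']),"fwd in tool",E.T@R[2])
for xx in (-.019,0,.1,.12): print(xx,proj(c,s['tcp_pos']+E@np.array([xx,0,0])))
E
```

```text
t 0.15 tcp [0.2551 0.5701 0.2217] F [-0.5  0.2  0.2] w 1.001 Fy 0.2
[[ 0.     -0.9995 -0.0308]
 [ 0.     -0.0308  0.9995]
 [-1.     -0.      0.    ]] [[-6.02280460e-04 -4.08594843e-01 -9.12715668e-01]
 [-1.62426154e-03 -9.12714230e-01  4.08595271e-01]
 [-9.99998500e-01  1.72857791e-03 -1.13954944e-04]]
(array([  0.24,  38.17, -45.94]), array([ 6.412e+00, -6.000e-03, -8.000e-03]))
(array([ -3.76,  38.18, -45.94]), array([ 6.412e+00, -6.000e-03, -8.000e-03]))
cam in tool [-0.16158894  0.00103213 -0.07557469] fwd in tool [ 9.61783545e-01 -6.62348182e-04  2.73810107e-01]
-0.019 [[316.74378689 272.56081031]]
0 [[316.99380699 254.99781135]]
0.1 [[317.75835352 201.33654894]]
0.12 [[317.85083704 194.8500137 ]]
```

Request:
{"op": "play_rows", "data": {"plan": [[[-0.2,3.8,-4.6,0.65,0,0],[-0.4,7.6,-9.2,1.3,0,0],[-0.6,11.4,-13.8,1.95,0,0],[-0.8,15.2,-18.4,2.6,0,0],[-1,19,-23,3.25,0,0]]]}}

```text
time_s: 0.78
tcp_pos: [0.388, 0.3012, 0.2326]
ee_rot: [[-0.0, -0.837, -0.548], [0.0, -0.548, 0.837], [-1.0, 0.0, 0.0]]
wrist_force: [1.2, 0.7, -0.6]
gripper_width: 1.001
```

Run:
```python
from station import r
from h import *
s=r.sense(); show(s); print(s['joints'])
print(delta(s,[0.5184,0.034,0.22]))
```

```text
t 0.78 tcp [0.388  0.3012 0.2326] F [ 1.2  0.7 -0.6] w 1.001 Fy 0.6
[ 5.68088006e+01  8.46377179e+00 -1.68459095e+01 -2.99101164e-03
 -6.46908897e+01 -2.36059368e+01]
(array([  1.25,   3.72, -29.5 ]), array([ 3.144,  0.   , -0.   ]))
```

Request:
{"op": "play_rows", "data": {"plan": [[[0.2,0.8,-6,0.65,0,0],[0.4,1.5,-12,1.3,0,0],[0.6,2.2,-18,1.95,0,0],[0.8,3,-24,2.6,0,0],[1,3.7,-29.5,3.14,0,0]]]}}

```text
time_s: 1.4
tcp_pos: [0.5195, 0.0344, 0.2224]
ee_rot: [[0.0, -1.0, -0.031], [0.0, -0.031, 1.0], [-1.0, -0.0, 0.0]]
wrist_force: [1.4, 1.3, -0.3]
gripper_width: 1.001
```

Run:
```python
from station import r
from h import *
s=r.sense(); show(s); print(s['joints'])
c=r.get_calibration('wrist'); p,d=r.capture('wrist')
s=r.sense(); show(s); print(delta(s,[0.5184,0.034,0.22]))
np.savez("pics/w1.npz",p=p,d=d,c=np.array([c],dtype=object),s=np.array([s],dtype=object)); cv2.imwrite("pics/w1.png",p)
```

```text
t 1.4 tcp [0.5195 0.0344 0.2224] F [ 1.4  1.3 -0.3] w 1.001 Fy 1.3
[ 2.16606353e+01  1.18729292e+01 -1.40644670e+01 -5.20097327e-03
 -6.40576024e+01 -1.98723692e+01]
t 1.45 tcp [0.5211 0.03   0.2218] F [ 3.4 -1.4  1.4] w 1.005 Fy -1.5
(array([0.18, 0.26, 0.4 ]), array([-0.037, -0.013, -0.004]))
```

View pics/w1.png

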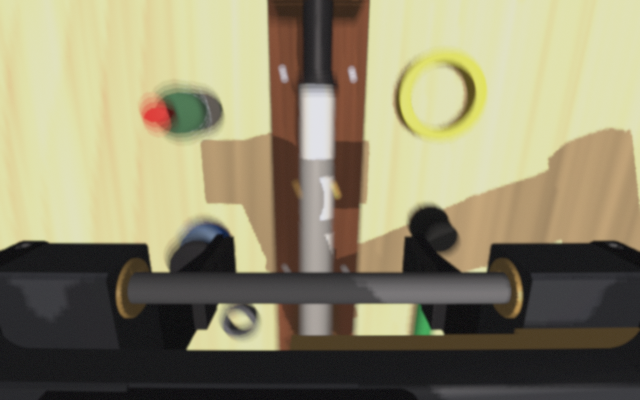

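The wrist picture is motion-blurred because the arm was still settling. It shows the tube mouth at row 85 and the buttons near (297, 188) and (336, 188). I'll let the arm settle and look again.

Request:
{"op": "play_rows", "data": {"plan": [[[0,0,0,0,0,0],[0,0,0,0,0,0],[0,0,0,0,0,0]]]}}

```text
time_s: 1.82
tcp_pos: [0.5187, 0.0375, 0.2227]
ee_rot: [[0.0, -0.999, -0.037], [0.0, -0.037, 0.999], [-1.0, -0.0, 0.0]]
wrist_force: [-1.2, -0.0, -0.2]
gripper_width: 1.0
```

Run:
```python
from station import r
from h import *
s=r.sense(); show(s); 
c=r.get_calibration('wrist'); p,d=r.capture('wrist')
s=r.sense(); show(s); print(delta(s,[0.5184,0.034,0.22]))
np.savez("pics/w2.npz",p=p,d=d,c=np.array([c],dtype=object),s=np.array([s],dtype=object)); cv2.imwrite("pics/w2.png",cv2.resize(p[60:250,220:420],None,fx=3,fy=3,interpolation=cv2.INTER_CUBIC))
```

```text
t 1.82 tcp [0.5187 0.0375 0.2227] F [-1.2 -0.  -0.2] w 1.0 Fy 0.0
t 1.88 tcp [0.5187 0.0375 0.2227] F [ 0.2  0.8 -0.5] w 0.999 Fy 0.8
(array([ 0.27,  0.05, -0.35]), array([0.035, 0.001, 0.002]))
```

View pics/w2.png

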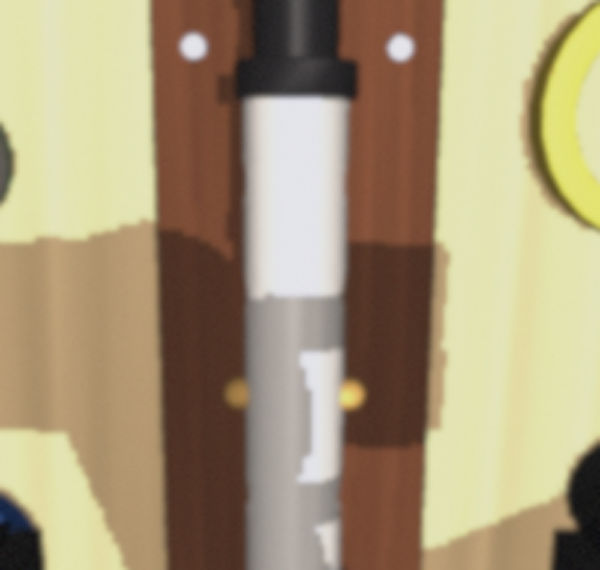

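The buttons are at zoom (238, 394) and (351, 394), which is pixel (299.3, 191.3) and (337, 191.3). The tube edges and the bush are also visible.

Run:
```python
from h import *
f=np.load("pics/w2.npz",allow_pickle=True);p=f['p'];c=f['c'][0];s=f['s'][0]
hsv=cv2.cvtColor(p,cv2.COLOR_BGR2HSV)
sat=hsv[...,1]
# buttons: brass hue and brightness blob
m=cv2.inRange(hsv,(15,120,110),(30,255,255)); B=[]
for x0,x1 in ((290,303),(332,346)):
    ys,xs=np.where(m[180:202,x0:x1]>0); print("btn",xs.mean()+x0,ys.mean()+180,xs.min()+x0,xs.max()+x0,ys.min()+180,ys.max()+180); B.append((xs.mean()+x0,ys.mean()+180))
P=onplane(c,B,0.1); print(P,"dist",np.linalg.norm(P[0]-P[1]),"mid",P.mean(0), "dir",(P[0]-P[1])/np.linalg.norm(P[0]-P[1]))
# tube edges per row (tube: low saturation vs wood)
rowsL=[];rowsR=[]
for y in range(100,240,4):
    if 180<y<200: continue
    r_=sat[y,295:345].astype(float); g=np.where(r_<70)[0]
    if len(g): rowsL.append((295+g[0]-.5,y)); rowsR.append((295+g[-1]+.5,y))
A=onplane(c,rowsL,0.1);Bq=onplane(c,rowsR,0.1)
M=(A+Bq)/2
v=cv2.fitLine(M[:,:2].astype(np.float32),cv2.DIST_HUBER,0,1e-4,1e-4).ravel(); yd=v[:2]*np.sign(v[1])
print("width",np.round(np.linalg.norm(A-Bq,axis=1)[::6],4),"axis dir",yd,"pt",v[2:], "x at y=.034",v[2]+(0.034-v[3])*yd[0]/yd[1])
# mouth edge (black bush top end)
col=p[60:110,305:333].mean(axis=(1,2)); print(np.round(col[:40]).astype(int))
print(onplane(c,[(319,92)],0.114), onplane(c,[(319,79)],0.1165))
# triangulate near button using scene+top? check foot
ct=np.load("pics/top0.npz",allow_pickle=True)['c'][0]; cs=np.load("pics/scene0.npz",allow_pickle=True)['c'][0]
for Q in P: print(proj(ct,Q),proj(cs,Q))
```

```text
btn 298.3090909090909 190.70909090909092 295 301 186 195
btn 337.8032786885246 191.08196721311475 335 341 186 196
[[0.53661962 0.03487913 0.1       ]
 [0.50261843 0.03392481 0.1       ]] dist 0.03401458059818371 mid [0.51961902 0.03440197 0.1       ] dir [0.99960635 0.02805616 0.        ]
width [0.0281 0.0278 0.0291 0.0288 0.0281 0.0286] axis dir [-0.032988    0.99945575] pt [0.52069324 0.01324455] x at y=.034 0.5200082
[ 49  50  50  49  49  49  49  50  49  50  50  49  50  50  50  50  50  49
  48  48  51  52  52  52  52  51  51  50  50  50  56  94 155 206 221 224
 224 224 224 224]
[[ 0.52188845 -0.04652408  0.114     ]] [[ 0.52223813 -0.05569906  0.1165    ]]
[[292.82167969 202.46318269]] [[338.91153613 188.79488525]]
[[293.41634608 213.98064002]] [[338.34259359 178.75506127]]
```

All views agree: the button origin is at about (0.520, 0.034), and the button spacing, tube width and bush position match the given sizes. Next I'll compute the descent.

```bash
sed -i 's/^YD=.*/YD=np.array([-0.0315,0.9995,0]); XD=np.array([0.9995,0.0315,0])/' h.py
python3 - <<'E'
from station import r
from h import *
s=r.sense(); show(s); print(delta(s,[0.520,0.0344,0.081]),s['ee_rot'])
E
```

```text
t 1.88 tcp [0.5187 0.0375 0.2227] F [ 0.2  0.8 -0.5] w 0.999 Fy 0.8
(array([14.17, -0.11, -0.32]), array([0.031, 0.001, 0.002])) [[ 2.66458694e-04 -9.99317695e-01 -3.69333608e-02]
 [ 1.71829847e-04 -3.69333158e-02  9.99317718e-01]
 [-9.99999950e-01 -2.72623148e-04  1.61871404e-04]]
```

Request:
{"op": "play_rows", "data": {"plan": [[[4,-0.1,-0.3,0.03,0,0],[8,-0.1,-0.3,0.03,0,0],[12,-0.1,-0.3,0.03,0,0],[14.2,-0.1,-0.3,0.03,0,0],[14.2,-0.1,-0.3,0.03,0,0]]]}}

```text
time_s: 2.5
tcp_pos: [0.5189, 0.0339, 0.0792]
ee_rot: [[-0.004, -1.0, -0.031], [-0.001, -0.031, 1.0], [-1.0, 0.004, -0.001]]
wrist_force: [-0.4, 0.1, 0.8]
gripper_width: 1.004
```

Request:
{"op": "play_rows", "data": {"plan": [[[0,0,0,0,0,0],[0,0,0,0,0,0],[0,0,0,0,0,0]]]}}

```text
time_s: 2.88
tcp_pos: [0.5207, 0.0337, 0.0816]
ee_rot: [[0.002, -1.0, -0.03], [0.001, -0.03, 1.0], [-1.0, -0.002, 0.001]]
wrist_force: [0.0, 0.4, 0.2]
gripper_width: 1.001
```

Run:
```python
from station import r
from h import *
s=r.sense(); show(s); print(delta(s,[0.520,0.0344,0.081]))
c=r.get_calibration('wrist'); p,d=r.capture('wrist'); cv2.imwrite("pics/w3.png",p)
B=[0.52,0.0344,0.1]
print(proj(c,[np.array(B)+XD*.02,np.array(B)-XD*.02,np.array(B)]))
p,d=r.capture('scene'); cv2.imwrite("pics/s3.png",cv2.resize(p[130:250,230:470],None,fx=3,fy=3,interpolation=cv2.INTER_CUBIC))
```

```text
t 2.88 tcp [0.5207 0.0337 0.0816] F [0.  0.4 0.2] w 1.001 Fy 0.4
(array([0.06, 0.06, 0.07]), array([-0.011,  0.004,  0.011]))
[[277.52756625 274.25778957]
 [363.30848719 274.24971965]
 [320.40936384 274.27574417]]
```

View pics/w3.png

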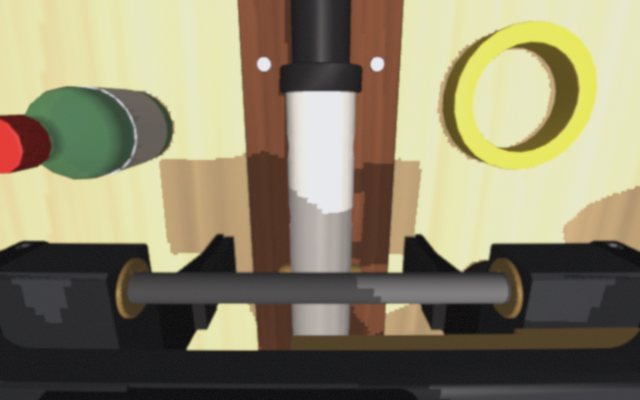

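View pics/s3.png

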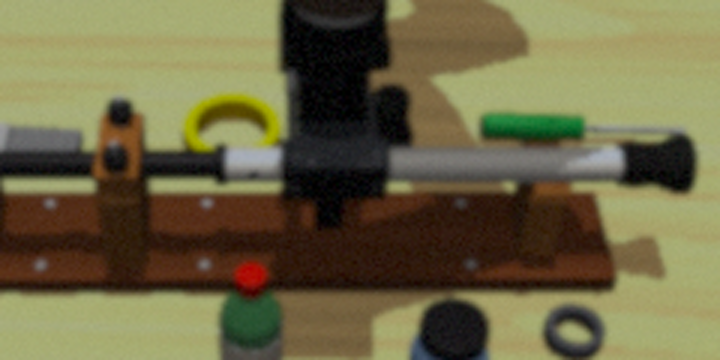

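The pads straddle the buttons: they peek out at about (282, 269) and (358, 269) by the rod, where row 274 was predicted. Closing now.

Request:
{"op": "play_rows", "data": {"plan": [[[0,0.06,0.07,0,0,0],[0,0.06,0.07,0,0,0],[0,0.06,0.07,0,0,0],[0,0.06,0.07,0,0,0],[0,0.06,0.07,0,0,0]]], "hand": 0}}

```text
time_s: 3.6
tcp_pos: [0.5195, 0.0341, 0.0805]
ee_rot: [[-0.0, -1.0, -0.03], [-0.0, -0.03, 1.0], [-1.0, 0.0, -0.0]]
wrist_force: [-0.0, 0.1, -0.2]
gripper_width: 0.516
```

Request:
{"op": "play_rows", "data": {"plan": [[[0,0,0,0,0,0],[0,0,0,0,0,0]]]}}

```text
time_s: 3.85
tcp_pos: [0.5199, 0.0342, 0.0806]
ee_rot: [[0.001, -1.0, -0.03], [0.0, -0.03, 1.0], [-1.0, -0.001, 0.0]]
wrist_force: [1.3, 0.0, -0.7]
gripper_width: 0.32
```

Run:
```python
from station import r
from h import *
s=r.sense(); show(s); print(s['gripper_width']*87, s['moment'])
p,d=r.capture('wrist'); cv2.imwrite("pics/w4.png",p)
```

```text
t 3.85 tcp [0.5199 0.0342 0.0806] F [ 1.3  0.  -0.7] w 0.32 Fy -0.0
27.79925140001159 [ 0.02043767 -0.20032797 -0.02982771]
```

View pics/w4.png

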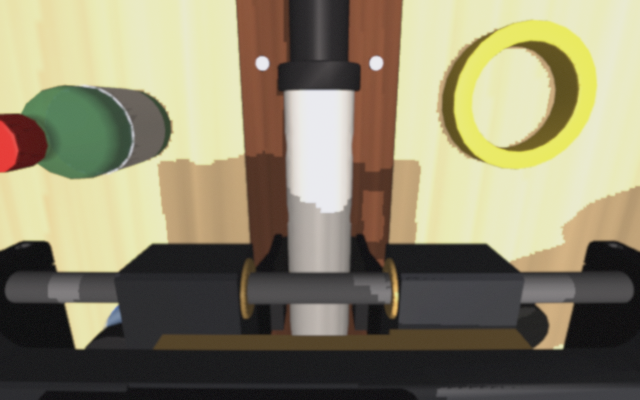

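The grip width is 27.8 mm, so both buttons are flush with the pads on the tube. Now I'll draw the tube outwards, gently at first.

Request:
{"op": "play_rows", "data": {"plan": [[[0,0,0.1,0,0,0],[0,0,0.2,0,0,0],[0,0,0.3,0,0,0],[0,0,0.4,0,0,0],[0,0,0.5,0,0,0]]]}}

```text
time_s: 4.53
tcp_pos: [0.5197, 0.0368, 0.0805]
ee_rot: [[-0.0, -1.0, -0.03], [-0.003, -0.03, 1.0], [-1.0, 0.0, -0.003]]
wrist_force: [5.8, -14.0, -2.2]
gripper_width: 0.315
```

Run:
```python
from station import r
from h import *
s=r.sense(); show(s); print(s['gripper_width']*87)
```

```text
t 4.53 tcp [0.5197 0.0368 0.0805] F [  5.8 -14.   -2.2] w 0.315 Fy -14.2
27.433367106744598
```

Request:
{"op": "play_rows", "data": {"plan": [[[0,0,0.1,0,0,0],[0,0,0.2,0,0,0],[0,0,0.3,0,0,0],[0,0,0.4,0,0,0]]]}}

```text
time_s: 5.03
tcp_pos: [0.5197, 0.0405, 0.0805]
ee_rot: [[-0.0, -1.0, -0.029], [-0.003, -0.029, 1.0], [-1.0, 0.0, -0.003]]
wrist_force: [4.7, -7.9, -2.6]
gripper_width: 0.32
```

Run:
```python
from station import r
from h import *
s=r.sense(); show(s); print(s['gripper_width']*87)
```

```text
t 5.03 tcp [0.5197 0.0405 0.0805] F [ 4.7 -7.9 -2.6] w 0.32 Fy -8.0
27.83790188154574
```

```bash
cat >> h.py <<'E'
def bush(p):
    "row of bush/tube edge in the wrist picture"
    col=p[40:200,310:330].mean(axis=(1,2)); g=np.gradient(cv2.GaussianBlur(col.reshape(-1,1),(1,5),0).ravel()); i=int(np.argmax(g))
    w=np.clip(g[i-3:i+4],0,None); return 40+(w*np.arange(i-3,i+4)).sum()/w.sum()
E
python3 - <<'E'
from station import r
from h import *
print("before",bush(cv2.imread("pics/w4.png")))
p,d=r.capture('wrist'); cv2.imwrite("pics/w5.png",p); print("now",bush(p))
c=r.get_calibration('wrist'); show(r.sense())
for rr in (89,90,bush(p)): print(rr,onplane(c,[(319,rr)],0.114))
E
```

```text
before 89.32137886005134
now 88.66803324490769
t 5.08 tcp [0.5197 0.0411 0.0805] F [ 4.4 -6.5 -1.8] w 0.315 Fy -6.7
89 [[ 0.52215812 -0.03969371  0.114     ]]
90 [[ 0.52214783 -0.03935076  0.114     ]]
88.66803324490769 [[ 0.52216154 -0.03980745  0.114     ]]
```

The tube is moving with the gripper: the bush edge stayed put in the wrist view and has moved about 6.7 mm in the world. Continuing to about 21 mm.

Request:
{"op": "play_rows", "data": {"plan": [[[0,0,0.25,0,0,0],[0,0,0.5,0,0,0],[0,0,0.8,0,0,0],[0,0,1.1,0,0,0],[0,0,1.4,0,0,0]]]}}

```text
time_s: 5.7
tcp_pos: [0.5192, 0.0553, 0.0805]
ee_rot: [[-0.0, -1.0, -0.029], [-0.003, -0.029, 1.0], [-1.0, 0.0, -0.003]]
wrist_force: [4.5, -8.6, -2.9]
gripper_width: 0.316
```

Run:
```python
from station import r
from h import *
c=r.get_calibration('wrist'); s=r.sense(); show(s); print(s['gripper_width']*87)
p,d=r.capture('wrist'); cv2.imwrite("pics/w6.png",p); b=bush(p)
print(b,onplane(c,[(319,b)],0.114)); show(r.sense())
```

```text
t 5.7 tcp [0.5192 0.0553 0.0805] F [ 4.5 -8.6 -2.9] w 0.316 Fy -8.8
27.45974175857159
88.86255283825312 [[ 0.52175931 -0.02557825  0.114     ]]
t 5.75 tcp [0.5192 0.0559 0.0805] F [ 2.7 -3.6 -1.2] w 0.311 Fy -3.7
```

View pics/w6.png

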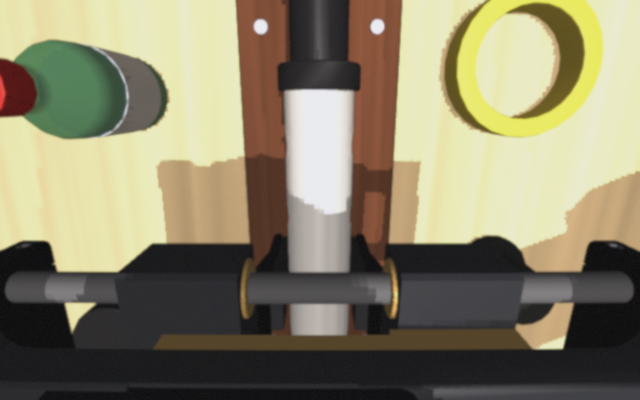

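The joint is at about 21.5 mm, so now I'll approach the next hole slowly.

Request:
{"op": "play_rows", "data": {"plan": [[[0,0,0.15,0,0,0],[0,0,0.3,0,0,0],[0,0,0.45,0,0,0],[0,0,0.6,0,0,0]]]}}

```text
time_s: 6.25
tcp_pos: [0.519, 0.063, 0.0805]
ee_rot: [[0.0, -1.0, -0.03], [-0.001, -0.03, 1.0], [-1.0, -0.0, -0.001]]
wrist_force: [3.7, -4.1, -1.6]
gripper_width: 0.317
```

Request:
{"op": "play_rows", "data": {"plan": [[[0,0,0.05,0,0,0],[0,0,0.1,0,0,0]]]}}

```text
time_s: 6.5
tcp_pos: [0.519, 0.0637, 0.0805]
ee_rot: [[0.0, -1.0, -0.03], [-0.001, -0.03, 1.0], [-1.0, -0.0, -0.001]]
wrist_force: [3.4, -4.2, -2.3]
gripper_width: 0.319
```

Run:
```python
from station import r
from h import *
c=r.get_calibration('wrist'); s=r.sense(); show(s)
p,d=r.capture('wrist'); cv2.imwrite("pics/w7.png",p); b=bush(p)
print(b,onplane(c,[(319,b)],0.114)); show(r.sense())
```

```text
t 6.5 tcp [0.519  0.0637 0.0805] F [ 3.4 -4.2 -2.3] w 0.319 Fy -4.3
89.01152296178202 [[ 0.52152606 -0.01710107  0.114     ]]
t 6.55 tcp [0.519  0.0638 0.0806] F [ 3.2 -3.7 -2.6] w 0.32 Fy -3.8
```

Run:
```python
from h import *
p=cv2.imread("pics/w7.png"); cv2.imwrite("pics/w7z.png",cv2.resize(p[60:280,220:420],None,fx=2.7,fy=2.7,interpolation=cv2.INTER_CUBIC))
```

```text
(no output)
```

View pics/w7z.png

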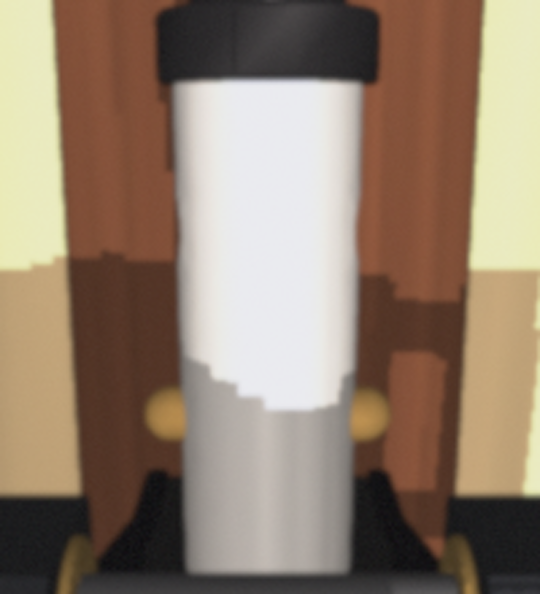

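Both buttons stand out symmetrically in the next hole, at zoom (165, 414) and (370, 414). Now I'll build up the proof tug in small steps.

Request:
{"op": "play_rows", "data": {"plan": [[[0,0,0.03,0,0,0],[0,0,0.06,0,0,0],[0,0,0.1,0,0,0],[0,0,0.1,0,0,0]]]}}

```text
time_s: 7.05
tcp_pos: [0.5189, 0.0648, 0.0805]
ee_rot: [[0.0, -1.0, -0.03], [-0.001, -0.03, 1.0], [-1.0, -0.0, -0.001]]
wrist_force: [3.8, -3.8, -2.8]
gripper_width: 0.316
```

Run:
```python
from station import r
from h import *
show(r.sense())
```

```text
t 7.05 tcp [0.5189 0.0648 0.0805] F [ 3.8 -3.8 -2.8] w 0.316 Fy -3.9
```

Request:
{"op": "play_rows", "data": {"plan": [[[0,0,0.03,0,0,0],[0,0,0.06,0,0,0],[0,0,0.1,0,0,0],[0,0,0.1,0,0,0]]]}}

```text
time_s: 7.55
tcp_pos: [0.5189, 0.0652, 0.0806]
ee_rot: [[0.0, -1.0, -0.03], [-0.001, -0.03, 1.0], [-1.0, -0.0, -0.001]]
wrist_force: [3.4, -5.7, -2.7]
gripper_width: 0.318
```

Run:
```python
from station import r
from h import *
show(r.sense())
```

```text
t 7.55 tcp [0.5189 0.0652 0.0806] F [ 3.4 -5.7 -2.7] w 0.318 Fy -5.8
```

Request:
{"op": "play_rows", "data": {"plan": [[[0,0,0.03,0,0,0],[0,0,0.06,0,0,0],[0,0,0.1,0,0,0],[0,0,0.1,0,0,0]]]}}

```text
time_s: 8.05
tcp_pos: [0.5189, 0.0655, 0.0806]
ee_rot: [[0.0, -1.0, -0.03], [-0.002, -0.03, 1.0], [-1.0, 0.0, -0.002]]
wrist_force: [5.6, -8.8, -2.7]
gripper_width: 0.314
```

Run:
```python
from station import r
from h import *
show(r.sense())
```

```text
t 8.05 tcp [0.5189 0.0655 0.0806] F [ 5.6 -8.8 -2.7] w 0.314 Fy -9.0
```

Request:
{"op": "play_rows", "data": {"plan": [[[0,0,0.03,0,0,0],[0,0,0.06,0,0,0],[0,0,0.1,0,0,0],[0,0,0.1,0,0,0]]]}}

```text
time_s: 8.55
tcp_pos: [0.5189, 0.0657, 0.0805]
ee_rot: [[-0.0, -1.0, -0.03], [-0.004, -0.03, 1.0], [-1.0, 0.001, -0.004]]
wrist_force: [6.3, -12.9, -3.8]
gripper_width: 0.32
```

Run:
```python
from station import r
from h import *
c=r.get_calibration('wrist'); show(r.sense())
p,d=r.capture('wrist'); b=bush(p); print(b,onplane(c,[(319,b)],0.114))
show(r.sense())
```

```text
t 8.55 tcp [0.5189 0.0657 0.0805] F [  6.3 -12.9  -3.8] w 0.32 Fy -13.1
88.60775108301065 [[ 0.52144772 -0.01524066  0.114     ]]
t 8.6 tcp [0.5189 0.0657 0.0805] F [  5.9 -12.2  -3.3] w 0.315 Fy -12.4
```

Request:
{"op": "play_rows", "data": {"plan": [[[0,0,0.05,0,0,0],[0,0,0.1,0,0,0],[0,0,0.1,0,0,0],[0,0,0.1,0,0,0]]]}}

```text
time_s: 9.1
tcp_pos: [0.5188, 0.0658, 0.0806]
ee_rot: [[-0.001, -1.0, -0.03], [-0.005, -0.03, 1.0], [-1.0, 0.001, -0.005]]
wrist_force: [7.7, -16.2, -3.3]
gripper_width: 0.315
```

Run:
```python
from station import r
from h import *
show(r.sense())
```

```text
t 9.1 tcp [0.5188 0.0658 0.0806] F [  7.7 -16.2  -3.3] w 0.315 Fy -16.4
```

Request:
{"op": "play_rows", "data": {"plan": [[[0,0,0.05,0,0,0],[0,0,0.05,0,0,0],[0,0,0.05,0,0,0],[0,0,0.05,0,0,0],[0,0,0.05,0,0,0]]]}}

```text
time_s: 9.72
tcp_pos: [0.5188, 0.0659, 0.0806]
ee_rot: [[-0.001, -1.0, -0.03], [-0.005, -0.03, 1.0], [-1.0, 0.001, -0.005]]
wrist_force: [7.9, -16.8, -3.6]
gripper_width: 0.319
```

Request:
{"op": "play_rows", "data": {"plan": [[[0,0,0,0,0,0],[0,0,0,0,0,0],[0,0,0,0,0,0],[0,0,0,0,0,0]]]}}

```text
time_s: 10.22
tcp_pos: [0.5188, 0.0659, 0.0805]
ee_rot: [[-0.001, -1.0, -0.03], [-0.005, -0.03, 1.0], [-1.0, 0.001, -0.005]]
wrist_force: [8.1, -16.6, -3.1]
gripper_width: 0.313
```

Run:
```python
from station import r
from h import *
c=r.get_calibration('wrist'); show(r.sense())
p,d=r.capture('wrist'); b=bush(p); print(b,onplane(c,[(319,b)],0.114))
cv2.imwrite("pics/w8z.png",cv2.resize(p[60:280,220:420],None,fx=2.7,fy=2.7,interpolation=cv2.INTER_CUBIC))
```

```text
t 10.22 tcp [0.5188 0.0659 0.0805] F [  8.1 -16.6  -3.1] w 0.313 Fy -16.9
88.31581537221098 [[ 0.52142485 -0.01504359  0.114     ]]
```

View pics/w8z.png

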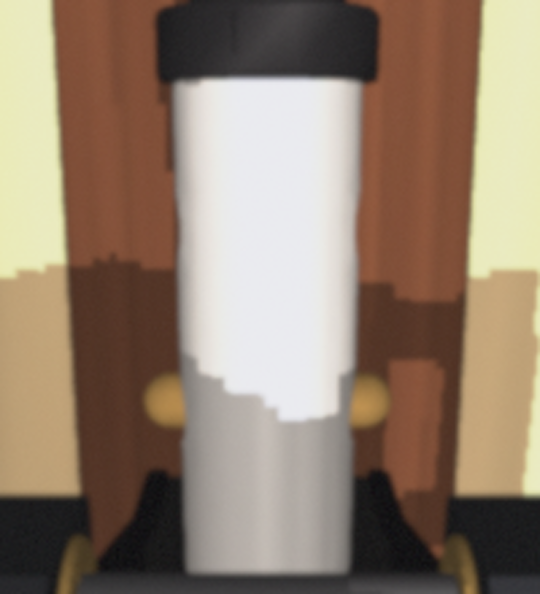

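A steady tug of about 17 N was held for more than 1 s. The tube did not creep and the buttons stayed out. Now I'll relax the pull, open the fingers and lift away.

Request:
{"op": "play_rows", "data": {"plan": [[[0,0,-0.1,0,0,0],[0,0,-0.2,0,0,0],[0,0,-0.3,0,0,0],[0,0,-0.4,0,0,0],[0,0,-0.4,0,0,0]]]}}

```text
time_s: 10.9
tcp_pos: [0.5189, 0.0654, 0.0806]
ee_rot: [[0.0, -1.0, -0.03], [-0.0, -0.03, 1.0], [-1.0, -0.0, -0.0]]
wrist_force: [4.4, -4.2, -2.5]
gripper_width: 0.32
```

Run:
```python
from station import r
from h import *
c=r.get_calibration('wrist'); show(r.sense())
p,d=r.capture('wrist'); b=bush(p); print(b,onplane(c,[(319,b)],0.114))
```

```text
t 10.9 tcp [0.5189 0.0654 0.0806] F [ 4.4 -4.2 -2.5] w 0.32 Fy -4.4
89.00892277933076 [[ 0.5214581  -0.01543618  0.114     ]]
```

Request:
{"op": "play_rows", "data": {"plan": [[[0,0,-0.08,0,0,0],[0,0,-0.15,0,0,0],[0,0,-0.15,0,0,0]]]}}

```text
time_s: 11.32
tcp_pos: [0.519, 0.065, 0.0806]
ee_rot: [[0.001, -1.0, -0.03], [0.001, -0.03, 1.0], [-1.0, -0.001, 0.001]]
wrist_force: [1.8, 3.4, -3.3]
gripper_width: 0.318
```

Request:
{"op": "play_rows", "data": {"plan": [[[0,0,0,0,0,0],[0,0,0,0,0,0],[0,0,0,0,0,0],[0,0,0,0,0,0],[0,0,0,0,0,0]]], "hand": 1}}

```text
time_s: 11.95
tcp_pos: [0.5185, 0.064, 0.0806]
ee_rot: [[-0.0, -1.0, -0.029], [-0.0, -0.029, 1.0], [-1.0, 0.0, -0.0]]
wrist_force: [0.1, 0.3, 0.6]
gripper_width: 0.799
```

Request:
{"op": "play_rows", "data": {"plan": [[[0,0,0,0,0,0],[0,0,0,0,0,0],[0,0,0,0,0,0],[0,0,0,0,0,0],[0,0,0,0,0,0]]]}}

```text
time_s: 12.58
tcp_pos: [0.5187, 0.0641, 0.0806]
ee_rot: [[0.0, -1.0, -0.03], [0.0, -0.03, 1.0], [-1.0, -0.0, 0.0]]
wrist_force: [-0.5, 0.2, 0.2]
gripper_width: 1.001
```

Run:
```python
from station import r
from h import *
show(r.sense())
```

```text
t 12.57 tcp [0.5187 0.0641 0.0806] F [-0.5  0.2  0.2] w 1.001 Fy 0.2
```

Fully open with zero force. Lifting straight up.

Request:
{"op": "play_rows", "data": {"plan": [[[-3,0,0,0,0,0],[-6,0,0,0,0,0],[-9,0,0,0,0,0],[-12,0,0,0,0,0],[-14,0,0,0,0,0]]]}}

```text
time_s: 13.2
tcp_pos: [0.519, 0.0643, 0.2222]
ee_rot: [[0.002, -1.0, -0.03], [0.001, -0.03, 1.0], [-1.0, -0.002, 0.001]]
wrist_force: [0.1, 1.1, -0.5]
gripper_width: 0.999
```

Request:
{"op": "play_rows", "data": {"plan": [[[0,0,0,0,0,0],[0,0,0,0,0,0],[0,0,0,0,0,0],[0,0,0,0,0,0]]]}}

```text
time_s: 13.7
tcp_pos: [0.5183, 0.064, 0.2197]
ee_rot: [[-0.002, -1.0, -0.03], [-0.001, -0.03, 1.0], [-1.0, 0.002, -0.001]]
wrist_force: [-0.5, -0.3, -1.2]
gripper_width: 1.0
```

Run:
```python
from station import r
from h import *
c=r.get_calibration('wrist'); show(r.sense())
p,d=r.capture('wrist'); cv2.imwrite("pics/w9z.png",cv2.resize(p[20:260,220:420],None,fx=2.4,fy=2.4,interpolation=cv2.INTER_CUBIC))
b=bush(p); print(b,onplane(c,[(319,b)],0.114))
hsv=cv2.cvtColor(p,cv2.COLOR_BGR2HSV); m=cv2.inRange(hsv,(15,120,90),(30,255,255))[130:200,285:350]
n,l,st,ce=cv2.connectedComponentsWithStats(m)
for i in range(1,n):
    if st[i,4]>15: print(st[i],ce[i]+[285,130],onplane(c,[ce[i]+[285,130]],0.1))
p,d=r.capture('scene'); cv2.imwrite("pics/s9.png",p)
```

```text
t 13.7 tcp [0.5183 0.064  0.2197] F [-0.5 -0.3 -1.2] w 1.0 Fy -0.3
97.91061095380681 [[ 0.52056682 -0.015805    0.114     ]]
[ 9 26  8 11 68] [297.60294118 161.16176471] [[0.536787   0.03500696 0.1       ]]
[50 26  8 11 70] [338.21428571 160.92857143] [[0.50303242 0.03379686 0.1       ]]
```

View pics/w9z.png

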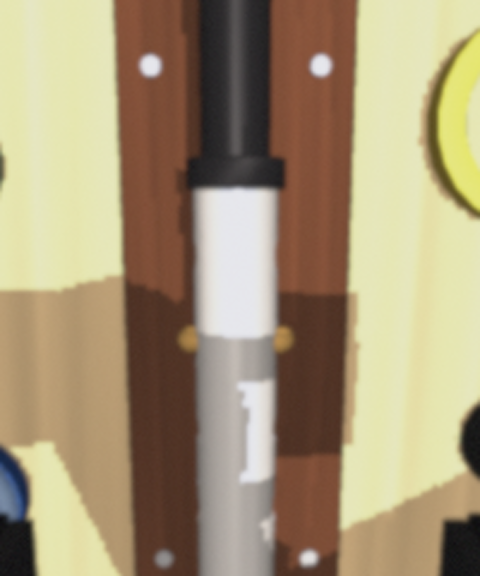

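View pics/s9.png

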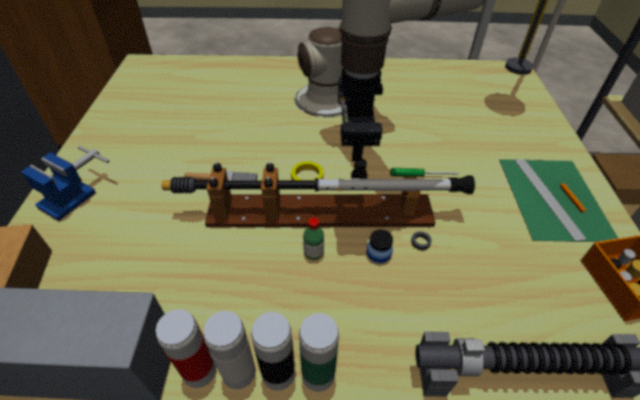

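The tube is about 30.7 mm out. Both buttons stand as proud as at the start (33.8 mm between blob centres, against 34.0 mm), and the bystanders look unmoved. Handing in.

Run:
```python
from station import r
print(r.finish_job());
```

```text
the job is handed in; nothing more can be done
None
```

The foot leg is one hole longer, and I handed the job in at about 14 s, well inside the 42 s limit. The hand-in gives no verdict.

- **Draw:** I squeezed both buttons flush between the pads (grip width 27.8 mm). I then drew the tube out slowly until both buttons snapped out in the next hole.
- **Proof tug:** I built the pull up in small steps to about 17 N at the wrist and held it for more than 1 s. After allowing about 5 N for friction, roughly 12 N bore on the buttons. I can't read the contact force on the buttons directly. The tube read about 31.4 mm under this load and held steady, with both buttons still out.
- **Last checks:** After I eased the pull, opened the gripper and lifted clear, the tube read about 30.7 mm out, inside the 27.5–32.5 mm window. Both buttons stood as proud as before the move: 33.8 mm between their centres in the picture, against 34.0 mm at the start. The wrist force was near zero.
- **Bystanders:** By eye, everything else on the bench looked where it was at the start; I did not measure those positions.

No check failed. The only disagreement was between cameras: the top and wrist views differed by about 2 mm on the button position, which is within the stated calibration, and I used the wrist view.

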